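# Dry round-bottomed flasks from the drainer to their cork rings

### The job

The round-bottomed flasks on the wire drainer are dry. Stand each of the three upright on the empty cork ring of its own size (smallest flask on the smallest ring, and so on), lowering them gently and never letting the glass fall over or onto the bench. Leave the conical flasks draining upside down where they are, and do not disturb the big round flask that is already on its ring.

Things in the scene. Friction and masses are not known exactly. Their poses are not given: they have to be found in the camera images.
- flask_small_bulb (a point): the smallest round-bottomed flask: clear glass ball 51 mm across with a straight upright neck on top, 27 mm in diameter (31 mm over the 4 mm lip at its mouth), reaching 50 mm above the ball's top, with a frosted band. This point is the centre of the ball; +z runs up the neck. Grip the neck across, about 50.5 mm above this point (25 mm above the ball's top). The flask starts upright, mouth up, in one of the drainer's six cells
- flask_medium_bulb (a point): the middle-sized round-bottomed flask: clear glass ball 64 mm across with a straight upright neck on top, 27 mm in diameter (31 mm over the 4 mm lip at its mouth), reaching 52 mm above the ball's top, with a frosted band. This point is the centre of the ball; +z runs up the neck. Grip the neck across, about 57 mm above this point (25 mm above the ball's top). The flask starts upright, mouth up, in one of the drainer's six cells
- flask_large_bulb (a point): the largest round-bottomed flask on the drainer: clear glass ball 85 mm across with a straight upright neck on top, 27 mm in diameter (31 mm over the 4 mm lip at its mouth), reaching 55 mm above the ball's top, with a frosted band. This point is the centre of the ball; +z runs up the neck. Grip the neck across, about 67.5 mm above this point (25 mm above the ball's top). The flask starts upright, mouth up, in one of the drainer's six cells
- ring_small: the smallest cork ring, loose on the bench: outer diameter 80 mm, round hole 32 mm through it, 30 mm high. Origin: centre of its underside, +z up. With its own flask seated upright in the hole the flask's ball centre is 50 mm above this origin
- ring_medium: the middle-sized cork ring, loose on the bench: outer diameter 92 mm, round hole 42 mm through it, 32 mm high. Origin: centre of its underside, +z up. With its own flask seated upright in the hole the flask's ball centre is 56 mm above this origin
- ring_large: the largest empty cork ring, loose on the bench: outer diameter 112 mm, round hole 60 mm through it, 36 mm high. Origin: centre of its underside, +z up. With its own flask seated upright in the hole the flask's ball centre is 66 mm above this origin
- conical_large_mid (a point): bystander, to be left: conical glass flask draining upside down in a cell of the drainer, its flat base (64 mm across) on top; 105 mm tall. This point is half-way up; +z up
- conical_small_mid (a point): bystander, to be left: smaller conical glass flask draining upside down in a cell of the drainer, its flat base (50 mm across) on top; 85 mm tall. This point is half-way up; +z up
- flask_stored_bulb (a point): bystander, to be left: the biggest round-bottomed flask (ball 105 mm across, neck 27 mm in diameter reaching 62 mm above the ball, mouth about 188 mm above the bench), already standing on its own cork ring (140 mm across, 40 mm high). This point is the centre of its ball; +z up the neck
- drainer: the white wire drainer standing in a shallow blue tray, 315 mm along its y, 225 mm along its x, wire grid top 69 mm above the bench; it does not move. Origin: centre of its underside. Six square cells (39 mm clear) at x = -52.5 or +52.5 mm and y = -105, 0 or +105 mm in its frame: three hold the round flasks, whose balls sit in the cells and lift straight out, two hold the conical flasks, one is empty; which is where changes
There are look-alikes about, which are no part of the job. Leave any blue or pink look-alike of the part that bears flask_small_bulb alone.

How it is judged:
By the outcome, as a careful person would: the job done as asked, in the order asked, and still so for the second after the job is handed in, with the robot touching nothing.
It also fails if it takes over 96 s, if anything falls off the work surface, if the arm or the gripper's body presses on something with over 40 N, if the wrist force passes 120 N, or if a joint passes its speed limit or range.

### The arm

A 6-joint arm with a two-finger parallel gripper is mounted at the origin on the work surface. World frame = base frame: x ahead of the robot, y to its left, z up, the work surface at z = 0. Lengths are in m, angles in rad, forces in N, time in s.
With the tool pointing down it reaches from about 0.275 to 0.825 m from the base axis. Payload 4.9 kg.
Tool frame: the origin (TCP) lies midway between the tips of the shut fingers; the grasp point (between the pads) lies r.pinch_z behind it (r.pinch_z is the distance from the TCP to the grasp point, in m); z points along the fingers, y is the direction in which the jaws open and shut (so a half turn about z gives the same grasp; the last joint's range is limited). The gripper opens to 85 mm and grips with 20 to 120 N. Pads are 22 mm wide; open, the fingers measure 114 mm over their backs; the gripper's body (76 mm by 85 mm) begins 54 mm behind the grasp point. The pads swing forward as they close: fully open they stand 13 mm farther back than shut.
Start: joints at [-1.341, 0.326, -0.193, 1.052, 0, 1.437], TCP at [0.196, -0.514, 0.202] pointing down, gripper open.
Joint ranges: [-2.65, 2.65], [-0.97, 1.79], [-1.3, 1.35], [-1.93, 2.1], [-1.47, 1.37], [-3.14, 3.14]. Speed limits (rad/s): [2.57, 2.57, 3.14, 3.14, 3.14, 3.14].

### API

Orientations are given as [roll, pitch, yaw] about the fixed x, y, z axes, in that order (R = Rz(yaw) Ry(pitch) Rx(roll)).
In Python, from workcell import r gives the robot as it stands. Calls block until the motion is done:
- r.move_to(position, orientation): joint-space move of the TCP to a pose.
- r.movel(position, v=0.15, attitude=None, contact_N=None): straight line of the TCP; attitude=None keeps the orientation; v is the mean speed in m/s. With contact_N (N) it stops when the force on the tool has changed by that much, and returns True; else False.
- r.set_joints(angles): joint-space move.
- r.gripper_to(opening, f_grip=None): finger opening in m; f_grip is the grip in N (None keeps the last); returns when the fingers have stopped.
- r.sleep(seconds).
- r.ik(position, orientation): joint angles nearest the present ones, or None.
- r.observe(): the state.
- r.grab_frame(name): name is "side" or "top" or "wrist"; returns a dict with "pixels" (420x560x3 uint8, blue, green, red), "fx", "fy", "cx", "cy" (pixels), "position" and "attitude" of the camera in the world. Camera axes: x right, y down, z forward; pixel columns grow to the right and rows downward; lengths in m; the calibration is good to about 2 mm. A picture is of the moment at which its call begins. There is no depth.
A pose or a line that the arm cannot do raises r.IKError and nothing moves.
- r.job_done(): hands the job in, once; it reports no verdict.
Trained networks look in a picture, given as the dict that the camera call returned (one of the last four; its "shot" number tells which), for a name from the list of things; names that differ only in an ending like _2 or _b are one class to them, and where a whole thing is asked for, a point or a joint stands for the part that bears it (a point fixed in the world has none). Each returns a list of dicts, best first, with "confidence" (0 to 1); they miss things now and then, are a little off and sometimes report something else, mostly with a low value. They report only what shows in the picture. A call takes as long as a camera call. They do not tell look-alikes from the thing itself.
- r.search_frame(picture, name): "location" ([x, y, z] in m, in the coordinates of the camera as it stood for that picture, good to about 4 mm: the middle of the surface that is visible of it).
- r.regions_of(picture, name): "mask" (420x560 bool, what is visible of it).
The state is a dict: "time": time; "joint_positions": joint angles; "dq": joint speeds; "tau": joint torques, N m; "tcp_pos": TCP position; "orientation": TCP orientation; "contact_force": force on the tool from outside, world axes, zero at the start; "moment": the same for the moment, N m; "width": finger opening in m.
Only numpy, scipy, OpenCV 4.12 (cv2) and the standard library are available. Lean on these libraries where they do the work, as an engineer would, in place of code of your own. Each camera call takes 0.05 s, during which the arm holds its last target. There are 200 camera calls.

## Working session

There is one attempt and no reset: what is moved stays moved. The work goes in short steps, each a Python script; the robot and the scene stay as the last script left them, time stands still between calls to the robot, and variables do not carry over. Pictures are saved under pics/ and viewed, about 12 in all and at most 16, crops included, and the job is handed in when it is done.

```bash
ls; mkdir -p pics; cat > h.py <<'E'
import numpy as np, cv2
from scipy.spatial.transform import Rotation as Ro
from workcell import r
def R(a): return Ro.from_euler('xyz',a).as_matrix()
def w(p,loc): return np.array(p["position"])+R(p["attitude"])@np.array(loc)
def px(p,P):
    c=R(p["attitude"]).T@(np.array(P)-p["position"]); return np.array([p["cx"]+p["fx"]*c[0]/c[2],p["cy"]+p["fy"]*c[1]/c[2]])
def ray(p,u,v,z):
    d=R(p["attitude"])@np.array([(u-p["cx"])/p["fx"],(v-p["cy"])/p["fy"],1]); o=np.array(p["position"]); return o+d*(z-o[2])/d[2]
E
python3 - <<'E'
from h import *
names="flask_small_bulb flask_medium_bulb flask_large_bulb ring_small ring_medium ring_large conical_large_mid conical_small_mid flask_stored_bulb drainer".split()
print(r.pinch_z)
for c in("top","side"):
    p=r.grab_frame(c); cv2.imwrite(f"pics/{c}0.png",p["pixels"]); print(c,p["position"],p["attitude"],p["fx"])
    for n in names:
        for d in r.search_frame(p,n)[:4]:
            W=w(p,d["location"]); print(n,round(d["confidence"],2),W.round(3),px(p,W).round())
print(r.observe())
E
```

```text
pics
0.0187
top [0.38422944 0.03645396 1.15816244] [-3.00103546 -0.01680151 -1.5776471 ] 457.73447228532586
flask_small_bulb 0.81 [0.447 0.287 0.106] [172. 248.]
flask_small_bulb 0.71 [0.407 0.408 0.045] [127. 267.]
flask_small_bulb 0.54 [0.315 0.232 0.046] [199. 305.]
flask_medium_bulb 0.59 [0.455 0.178 0.113] [219. 244.]
flask_large_bulb 0.87 [0.553 0.188 0.14 ] [213. 200.]
flask_large_bulb 0.22 [0.452 0.179 0.111] [218. 246.]
ring_small 0.96 [ 0.603 -0.096  0.026] [333. 187.]
ring_medium 0.87 [ 0.469 -0.094  0.035] [334. 240.]
ring_medium 0.74 [ 0.683 -0.333  0.109] [436. 147.]
ring_large 0.79 [ 0.503 -0.26   0.032] [400. 226.]
conical_large_mid 0.7 [0.471 0.084 0.121] [260. 237.]
conical_small_mid 0.63 [0.55  0.303 0.091] [168. 205.]
flask_stored_bulb 0.89 [ 0.683 -0.334  0.109] [437. 147.]
drainer 0.93 [0.509 0.167 0.002] [229. 226.]
side [0.25627611 0.84907281 1.13877085] [-2.44477241  0.01312837 -2.8435939 ] 509.0968272555513
flask_small_bulb 0.85 [0.4   0.43  0.047] [286. 373.]
flask_small_bulb 0.67 [0.436 0.296 0.108] [288. 304.]
flask_small_bulb 0.67 [0.308 0.249 0.049] [34
[... 578 characters left out ...]
] [269. 295.]
{'time': 1.1, 'joint_positions': array([-1.34116481e+00,  3.26186217e-01, -1.92580621e-01,  1.05203663e+00,
        4.55330712e-06,  1.43658499e+00]), 'dq': array([ 5.33898484e-04,  5.90866744e-04,  1.24894301e-03, -2.47776716e-03,
       -5.55574660e-05,  1.04351262e-04]), 'tau': array([ 5.35311610e-04, -4.43336821e+01,  2.62762964e+01,  1.06471845e-03,
        1.11295726e-04,  7.73155278e-06]), 'tcp_pos': array([ 0.19573683, -0.51400554,  0.20209572]), 'orientation': array([-3.14158619e+00, -5.46740258e-06,  3.63842849e-01]), 'contact_force': array([ 0.56940909, -0.94915473,  0.00755223]), 'moment': array([-0.03789435,  0.02771823,  0.02175115]), 'width': 0.08529926940677374}
```

```bash
python3 - <<'E'
import cv2
a=cv2.imread("pics/top0.png"); cv2.imwrite("pics/top0c.png",cv2.resize(a[110:340,90:490],None,fx=2,fy=2,interpolation=3))
a=cv2.imread("pics/side0.png"); cv2.imwrite("pics/side0c.png",cv2.resize(a[60:430,190:400],None,fx=1.6,fy=1.6,interpolation=3))
E
```

```text
(no output)
```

View pics/top0c.png

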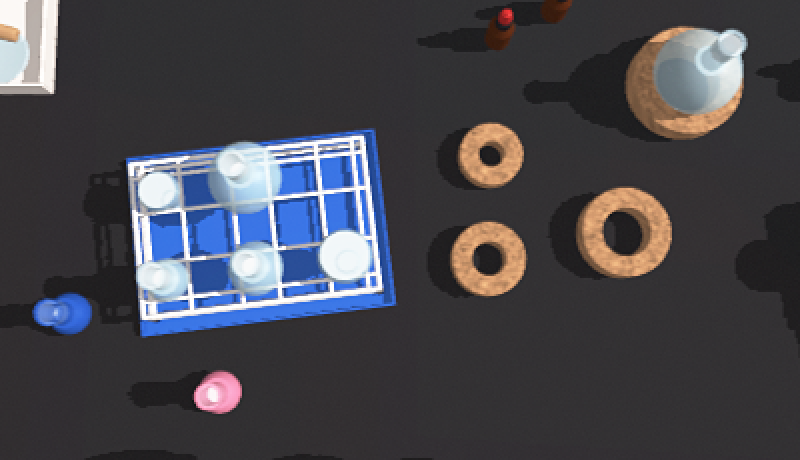

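View pics/side0c.png

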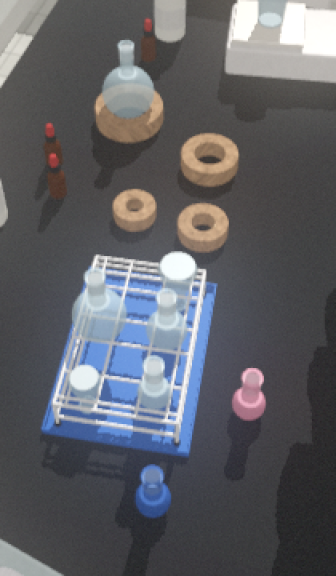

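The clear flask in the drainer at top-view px (172,248) is the small one. The blue one at (127,267) and the pink one at (199,305) stand on the bench and are look-alikes. Medium is at (219,244), large at (213,200). Rings small, medium and large are at (333,187), (334,240) and (400,226). Next I refine the positions by fitting silhouettes to the masks, adding a wrist view.

```bash
cat >> h.py <<'E'
from scipy.optimize import minimize
S={'small':(.0255,.050,.040,.016,.030,.050),'medium':(.032,.052,.046,.021,.032,.056),'large':(.0425,.055,.056,.030,.036,.066)} # ball r, neck, ring R, hole r, h, seat z
_a=np.linspace(0,2*np.pi,40,endpoint=False); C=np.c_[np.cos(_a),np.sin(_a),0*_a]
def hull(img,p,P,v):
    q=np.array([px(p,x) for x in P]); cv2.fillConvexPoly(img,(cv2.convexHull(q.astype(np.float32))[:,0]*16).astype(np.int32),v,shift=4)
def flask(p,c,s):
    im=np.zeros((420,560),np.uint8); b,n=S[s][:2]
    hull(im,p,np.vstack([c+b*(C*np.cos(t)+[0,0,np.sin(t)]) for t in np.linspace(-1.5,1.5,13)]),1)
    hull(im,p,np.vstack([c+C*.0135+[0,0,b*.8],c+C*.0135+[0,0,b+n]]),1)
    hull(im,p,np.vstack([c+C*.0155+[0,0,b+n-.004],c+C*.0155+[0,0,b+n]]),1); return im
def ring(p,c,s):
    im=np.zeros((420,560),np.uint8); _,_,Ro_,rh,h,_=S[s]
    hull(im,p,np.vstack([c+C*Ro_,c+C*Ro_+[0,0,h]]),1)
    a=np.zeros_like(im); b=np.zeros_like(im); hull(a,p,c+C*rh,1); hull(b,p,c+C*rh+[0,0,h],1)
    im[(a&b)>0]=0; return im
def fit(obs,model,s,c0,freez):
    c0=np.array(c0,float)
    def cost(d):
        c=c0+np.r_[d[:2],d[2] if freez else 0]/1000
        t=0
        for p,m in obs:
            f=cv2.GaussianBlur(model(p,c,s).astype(np.float32),(0,0),1.5); g=cv2.GaussianBlur(m.astype(np.float32),(0,0),1.5)
            t+=((f-g)**2).sum()/m.sum()
        return t
    n=3 if freez else 2
    o=minimize(cost,np.zeros(n),method='Powell' if 0 else 'Nelder-Mead',options=dict(initial_simplex=np.vstack([np.zeros(n),8*np.eye(n)]),xatol=.1,fatol=1e-4))
    return c0+np.r_[o.x,[0]*(3-n)]/1000,o.fun
def near(p,n,P):
    ms=[(np.linalg.norm(np.argwhere(d["mask"]).mean(0)[::-1]-px(p,P)),d["mask"]) for d in r.regions_of(p,n)]
    ms=[x for x in ms if x[0]<30]; return min(ms,key=lambda x:x[0])[1] if ms else None
E
python3 - <<'E'
from h import *
F={'small':[.445,.288,.085],'medium':[.455,.18,.094],'large':[.553,.19,.107]}
G={'small':[.602,-.095,0],'medium':[.47,-.094,0],'large':[.502,-.255,0]}
ps={}
ps['top']=r.grab_frame('top'); ps['side']=r.grab_frame('side')
def go(x,y,z,yaw=0):
    r.move_to([x,y,z],[np.pi,0,yaw])
go(.52,-.17,.36); ps['wr']=r.grab_frame('wrist'); cv2.imwrite('pics/wr.png',ps['wr']['pixels'])
print(ps['wr']['position'],ps['wr']['attitude'],ps['wr']['fx'])
M={}
def doall(key,pics,D,model,freez):
    for s in D:
        for k in pics:
            p=ps[k]; u=px(p,D[s])
            if not(0<u[0]<560 and 0<u[1]<420): continue
            m=near(p,key%s,D[s])
            if m is not None: M[(key%s,k)]=(p,m)
doall('flask_%s_bulb',['top','side'],F,flask,1); doall('ring_%s',['top','side','wr'],G,ring,0)
go(.49,.2,.40); ps['wf']=r.grab_frame('wrist'); cv2.imwrite('pics/wf.png',ps['wf']['pixels'])
doall('flask_%s_bulb',['wf'],F,flask,1)
for key,D,mod,fz in(('flask_%s_bulb',F,flask,1),('ring_%s',G,ring,0)):
    for s in D:
        ks=[k for k in M if k[0]==key%s]
        for k in ks: print(k,*[x if not hasattr(x,'round') else x.round(4) for x in fit([M[k]],mod,s,D[s],0)])
        c,f=fit([M[k] for k in ks],mod,s,D[s],fz); print('ALL',key%s,c.round(4),round(f,3))
print(r.observe()['time'],r.observe()['joint_positions'])
cv2.imwrite('pics/w2.png',cv2.resize(np.hstack([ps['wr']['pixels'],ps['wf']['pixels']]),None,fx=.7,fy=.7))
E
```

```text
[ 0.5953915  -0.17101836  0.52986173] [ 2.83730790e+00  6.53976232e-04 -1.57229670e+00] 369.0279716409874
('flask_small_bulb', 'top') [0.4445 0.2904 0.085 ] 0.0049
('flask_small_bulb', 'side') [0.4435 0.2877 0.085 ] 0.0086
('flask_small_bulb', 'wf') [0.4444 0.2875 0.085 ] 0.0147
ALL flask_small_bulb [0.4444 0.2878 0.0852] 0.043
('flask_medium_bulb', 'top') [0.4561 0.1849 0.094 ] 0.0252
('flask_medium_bulb', 'side') [0.4561 0.1834 0.094 ] 0.007
('flask_medium_bulb', 'wf') [0.4576 0.1839 0.094 ] 0.01
ALL flask_medium_bulb [0.4566 0.184  0.0929] 0.049
('flask_large_bulb', 'top') [0.5611 0.1983 0.107 ] 0.0178
('flask_large_bulb', 'side') [0.5601 0.1953 0.107 ] 0.0034
('flask_large_bulb', 'wf') [0.5604 0.1957 0.107 ] 0.0064
ALL flask_large_bulb [0.5602 0.1966 0.1067] 0.036
('ring_small', 'top') [ 0.603  -0.0987  0.    ] 0.0166
('ring_small', 'side') [ 0.6034 -0.1023  0.    ] 0.028
('ring_small', 'wr') [ 0.6031 -0.1015  0.    ] 0.0207
ALL ring_small [ 0.6028 -0.1013  0.    ] 0.087
('ring_medium', 'top') [ 0.4732 -0.0925  0.    ] 0.0135
('ring_medium', 'side') [ 0.4707 -0.0967  0.    ] 0.0123
('ring_medium', 'wr') [ 0.4715 -0.0955  0.    ] 0.0127
ALL ring_medium [ 0.4722 -0.095   0.    ] 0.075
('ring_large', 'top') [ 0.5043 -0.2642  0.    ] 0.0161
('ring_large', 'side') [ 0.5024 -0.2697  0.    ] 0.0181
('ring_large', 'wr') [ 0.5035 -0.2657  0.    ] 0.0093
ALL ring_large [ 0.5036 -0.2654  0.    ] 0.06
8.6 [ 2.47908928e-01  2.41266976e-01  1.88913080e-01  1.51849301e+00
 -3.80569467e-06 -2.89360040e+00]
```

View pics/w2.png

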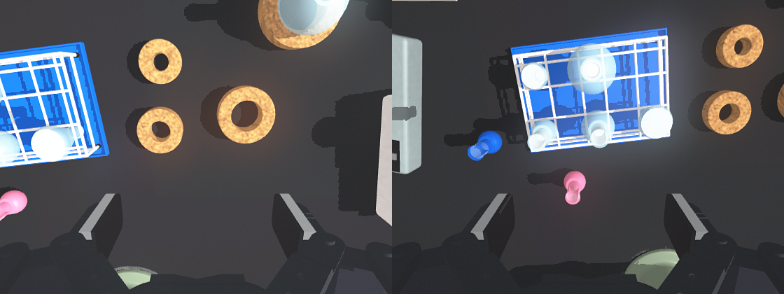

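Fits from three views agree within 2–3 mm, and the flask spacings of 104.5 mm match the 105 mm cells. I'll move the large flask first.

```bash
cat >> h.py <<'E'
A=[np.pi,0,np.pi/2]
F={'small':[.4444,.2878,.0852],'medium':[.4566,.1840,.0930],'large':[.5602,.1960,.1067]}
G={'small':[.603,-.1013,0],'medium':[.4718,-.0952,0],'large':[.5035,-.2660,0]}
def pick(s):
    x,y,z=F[s]; b,n=S[s][:2]; zt=z+b+.025-r.pinch_z
    r.gripper_to(.060); r.move_to([x,y,zt+.09],A); r.movel([x,y,zt],v=.08)
    r.gripper_to(.015,f_grip=25); print(s,'width',r.observe()['width'])
    r.movel([x,y,zt+.03],v=.05); r.movel([x,y,zt+.125],v=.12)
    o=r.observe(); print('lifted w',o['width'],'F',o['contact_force'].round(2),'t',o['time'])
def place(s):
    x,y,_=G[s]; b,n,seat=S[s][0],S[s][1],S[s][5]; zt=seat+b+.025-r.pinch_z
    zc=r.observe()['tcp_pos'][2]
    r.movel([x,y,zc],v=.2); r.movel([x,y,zt+.012],v=.12); r.sleep(.3)
    hit=False
    while not hit:
        hit=r.movel([x,y,zt-.006],v=.02,contact_N=3); z=r.observe()['tcp_pos'][2]
        print('hit',hit,'dz mm',round((z-zt)*1e3,2),r.observe()['contact_force'].round(1))
        if z-zt<.004: break
        hit=False
        if z-zt>.0115: r.sleep(.2)
E
python3 - <<'E'
from h import *
pick('large'); place('large')
p=r.grab_frame('side'); q=r.grab_frame('wrist')
cv2.imwrite('pics/l.png',np.hstack([cv2.resize(p['pixels'][60:360,180:430],None,fx=1.4,fy=1.4),cv2.resize(q['pixels'],None,fx=.75,fy=.75,)[:420]] if 0 else [cv2.resize(p['pixels'][60:360,180:430],(350,420)),cv2.resize(q['pixels'],(450,420))]))
print(r.observe()['time'])
E
```

```text
large width 0.025825473017055064
lifted w 0.02589289072678026 F [-0.15  0.6  -1.77] t 16.2083
hit True dz mm 1.14 [-1.  -0.9  3.8]
21.1
```

View pics/l.png

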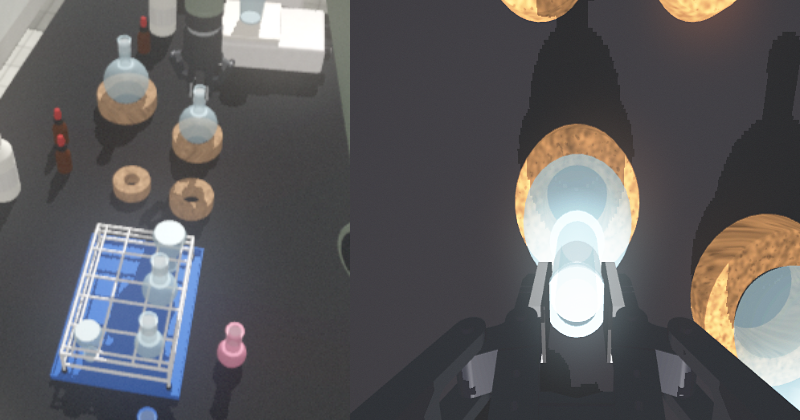

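The large flask sits upright on its ring, still gripped, in the side view at about (198,130) and in the wrist view. I'll release it, then do the medium and small flasks, keeping an image after each.

```bash
cat >> h.py <<'E'
def release(s):
    r.gripper_to(.060); p=r.observe()['tcp_pos']; r.movel([p[0],p[1],p[2]+.10],v=.1)
    q=r.grab_frame('side'); c=np.array(G[s])+[0,0,S[s][5]]; m=near(q,f'flask_{s}_bulb',c)
    print(s,'seat expected',c.round(4),'fit',fit([(q,m)],flask,s,c,0) if m is not None else None)
    cv2.imwrite(f'pics/rel_{s}.png',q['pixels']); print('t',r.observe()['time'])
E
python3 - <<'E'
from h import *
release('large'); pick('medium'); place('medium')
q=r.grab_frame('wrist'); cv2.imwrite('pics/m.png',np.hstack([cv2.resize(cv2.imread('pics/rel_large.png')[60:360,180:430],(350,420)),cv2.resize(q['pixels'],(450,420))]))
E
```

```text
large seat expected [ 0.5035 -0.266   0.066 ] fit (array([ 0.50189429, -0.26821521,  0.066     ]), np.float64(0.01475248838725843))
t 22.775
medium width 0.02618126414651164
lifted w 0.025829599018978345 F [ 0.19 -0.22 -0.17] t 28.0083
hit True dz mm 0.27 [-0.4  0.3  4.8]
```

View pics/m.png

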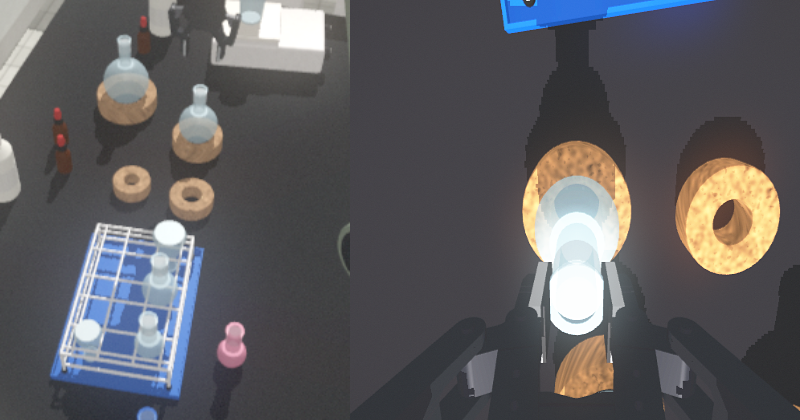

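The large flask stands free and upright, and the medium one is seated on its ring in the grip, with contact at the expected height. Next: release it and move the small one.

```bash
python3 - <<'E'
from h import *
release('medium'); pick('small'); place('small')
q=r.grab_frame('wrist'); cv2.imwrite('pics/s.png',np.hstack([cv2.resize(cv2.imread('pics/rel_medium.png')[60:360,180:430],(350,420)),cv2.resize(q['pixels'],(450,420))]))
E
```

```text
medium seat expected [ 0.4718 -0.0952  0.056 ] fit (array([ 0.47060615, -0.09511919,  0.056     ]), np.float64(0.018510294053885802))
t 33.5917
small width 0.025398220777384656
lifted w 0.02582222895660796 F [-0.46  0.43 -0.24] t 38.6083
hit True dz mm 1.78 [ 0.3 -0.6  3.9]
```

View pics/s.png

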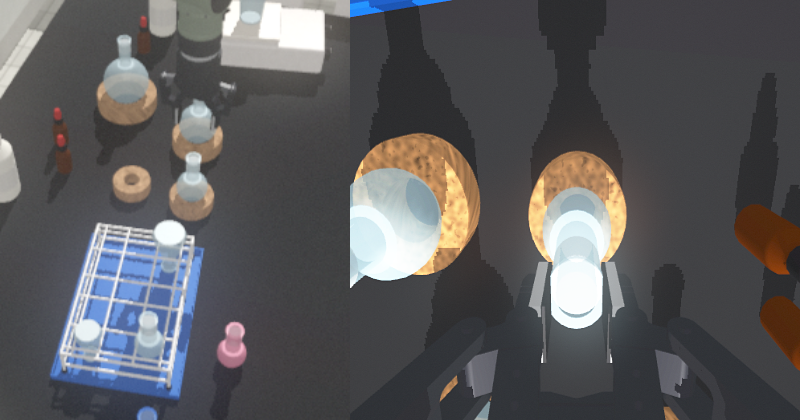

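The medium flask is free and upright. The small one made contact 1.8 mm high, so I'll ease it down another bit before letting go.

```bash
python3 - <<'E'
from h import *
p=r.observe()['tcp_pos']; print(r.movel([p[0],p[1],p[2]-.0015],v=.01,contact_N=6),r.observe()['contact_force'].round(1),r.observe()['tcp_pos'][2]-p[2])
release('small')
p=r.observe()['tcp_pos']; r.movel([p[0]-.15,p[1]+.05,.32],v=.2); r.move_to([.35,-.25,.40],A); r.sleep(.5)
a,b=r.grab_frame('side'),r.grab_frame('top')
for s in S:
    c=np.array(G[s])+[0,0,S[s][5]]; m=[(q,near(q,f'flask_{s}_bulb',c)) for q in(a,b)]; m=[x for x in m if x[1] is not None]
    if m: f,e=fit(m,flask,s,c,1); print(s,len(m),f.round(4),round(e,3))
    m=[(q,near(q,f'ring_{s}',G[s])) for q in(a,b)]; m=[x for x in m if x[1] is not None]
    if m: f,e=fit(m,ring,s,G[s],0); print('  ring',len(m),f.round(4),round(e,3))
cv2.imwrite('pics/end.png',np.hstack([cv2.resize(a['pixels'][60:360,180:430],(350,420)),cv2.resize(b['pixels'][100:350,160:460],(450,420))]))
print(r.observe()['time'])
E
```

```text
True [-1.1  0.2  5.1] -0.00030460212487437577
small seat expected [ 0.603  -0.1013  0.05  ] fit (array([ 0.60371875, -0.10225313,  0.05      ]), np.float64(0.0220921408962196))
t 45.0417
small 1 [ 0.6031 -0.1015  0.0512] 0.013
  ring 2 [ 0.6024 -0.0982  0.    ] 0.968
medium 2 [ 0.4713 -0.0939  0.0576] 0.03
  ring 2 [ 0.4716 -0.0943  0.    ] 0.726
large 2 [ 0.5025 -0.2629  0.0685] 0.015
  ring 2 [ 0.5037 -0.2629  0.    ] 1.621
48.3833
```

View pics/end.png

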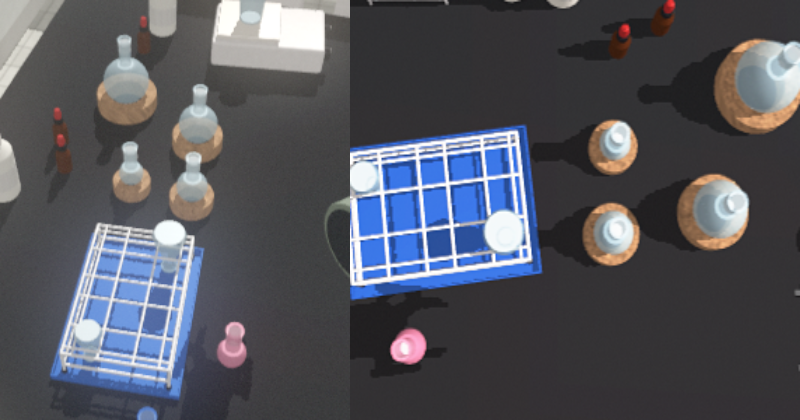

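All three flasks stand upright on their rings. The conical flasks, the stored flask and the look-alikes are where they were, and the arm is clear.

```bash
python3 -c "
from workcell import r
r.job_done()"
```

```text
the job is handed in; nothing more can be done
```

The job is handed in: the small, medium and large clear flasks each stand upright on the cork ring of their own size. It took about 48 s of the 96 s allowed.

- **Placing:** I gripped each flask by the neck at 25 N, lifted it straight out and lowered it at 2 cm/s until it touched. Contact came within 2 mm of the expected seating height each time. I then released it and drew the gripper straight up.
- **Last checks:** In the final pictures, flask positions agreed with the ring centres to about 3 mm. The conical flasks, the stored flask and the blue and pink look-alikes looked unmoved by eye; I did not measure them.
- **Disagreements:** The fitted ball heights read 1–2.5 mm above nominal, which is about the camera's accuracy. The ring refits after placing were poor because the flasks hide part of each ring, so I gave them little weight. In the last check the small flask was measured in one view only, because the network missed it in the other.

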